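# Finish the scent tray and hold it out crosswise

### The arm

A 7-joint arm with a two-finger parallel gripper is mounted at the origin on the work surface. World frame = base frame: x ahead of the robot, y to its left, z up, the work surface at z = 0. Lengths are in m, angles in rad, forces in N, time in s.
With the tool pointing down it reaches from about 0.4 to 0.85 m from the base axis. Payload 4.5 kg.
Tool frame: the origin (TCP) lies midway between the tips of the shut fingers; the grasp point (between the pads) lies 19 mm behind it (pinch_z is the distance from the TCP to the grasp point, in m); z points along the fingers, y is the line along which they close (so a half turn about z gives the same grasp; the last joint's range is limited). The gripper opens to 88 mm and grips with 3 to 60 N. Pads are 18 mm wide; open, the fingers measure 123 mm over their backs; the gripper's body (75 mm by 187 mm) begins 45 mm behind the grasp point.
Start: joints at [-1.151, 0.689, -0.195, 1.565, 0.157, 0.902, -0.215], TCP at [0.235, 0.579, 0.239] pointing down, gripper open.
Joint ranges: [-3.01, 3.01], [-0.46, 2.08], [-1.47, 1.51], [0.13, 2.56], [-1, 4.14], [0.04, 2.09], [-2.66, 2.66]. Speed limits (rad/s): [2.57, 2.57, 3.14, 3.14, 3.14, 3.14, 3.14].

### API

Orientations are given as a unit quaternion [x, y, z, w].
In Python, from rig import * gives the robot as it stands.
- The arm moves only by the tool send_rows, never from a script. Its argument "series" is a list that holds one entry, the list of rows, each a list of 7 numbers: the opening, from 0 (shut) to 1 (fully open), then the shift along the tool's x, y, z normalised to -1 to 1, where 1 is 0.3 m, then the turn, a rotation vector about the tool's x, y, z normalised to -1 to 1, where 1 is 360 degrees. A call has 1 to 20 rows; each row is the pose to reach, as a shift and turn from the pose commanded when the call began, along the tool's axes at that moment, turning the shorter way round; what a row does not reach only later rows make up. A row lasts 1/12 s, in which the tool goes at most 41.7 mm and 7.16 degrees, less where a joint would pass 70% of its speed; a pose out of reach is approached as far as the arm can. A call with a number of a shift or a turn outside -1 to 1 is refused whole. A call with a gripper value outside its range is refused whole. The fingers move at their own pace and stop on an object; the grip force is fixed at half the most. Time passes only in rows, so rows that repeat a pose let the fingers close. It gives the time, the measured TCP pose, the force, the opening and the grip force at its end, in the units of the state.
- read_state(): the state, without advancing time (a new reading comes with each control period).
- get_image(name): name is "side" or "top"; returns the picture (480x640x3 uint8, red, green, blue); there is no depth.
- camera_params(name): a dict with "fx", "fy", "cx", "cy" (pixels), "view" (4x4, takes a point from world to camera coordinates). Camera axes: x right, y up, looking along -z (the intrinsics and any distortion apply to the point x, -y, -z); pixel columns grow to the right and rows downward; lengths in m; the calibration is good to about 2 mm. A picture is of the moment at which its call begins. camera_params takes no time and is no camera call.
- hand_in(): hands the job in; it is judged then, once.
The state is a dict: "time": time; "qpos": joint angles; "dq": joint speeds; "effort": joint torques, N m; "ee_pos": TCP position; "ee_rot": TCP orientation; "wrist_force": force on the tool from outside, world axes, zero at the start; "moment": the same for the moment, N m; "gripper_width": finger opening in m; "grip_force": force on a finger pad.
Only numpy, scipy, OpenCV 4.12 (cv2) and the standard library are available. Lean on these libraries where they do the work, as an engineer would, in place of code of your own. Each camera call takes 0.05 s, during which the arm holds its last target. There are 200 camera calls.

### The job

Finish the home-scent tray on the laundry counter: take the wand out of its dark wooden stand and, still holding it, push it gently down into the narrow vial on the tray until its wooden knob sits on the rim, then let go of it. Then pick up the tray by its upright middle handle, turn it a quarter turn anticlockwise (seen from above) and finish holding it there, still and level, centred over its cork mat with its underside about 10 cm above the mat, so that it can be taken from you. Keep the tray level all the way so that the loose wooden ball stays in the middle of its dish, do not touch the ball, and leave the bottle, mug, cup and tin where they stand; do not put the tray down again.

Things in the scene. Friction and masses are not known exactly. Their poses are not given: they have to be found in the camera images.
- tray: loose scent tray, about 0.45 kg: rectangular wooden board 250 (its x) x 110 (its y) x 6 mm, origin at the centre of its underside, z up. Joined to it in one piece: at the origin an upright light wooden handle; on the +x half a round white dish; on the -x half an amber vial. It starts standing on the mat, its axes parallel to the mat's
- handle (a point): centre of the top face of the tray's upright handle, 95 mm above the tray's underside; axes as the tray's. The handle is a flat slab 40 mm long (tray x), 16 mm thick (tray y), standing from the board (6 mm) up to 95 mm. It lies near the tray's centre of mass. Grip it across its 16 mm, with a moderate 30 to 55 N, which holds it level without slipping; a much harder squeeze (90 N) can skew it in the jaws
- vial_mouth (a point): centre of the open mouth of the vial, at (-75, 0, 66) mm in the tray's frame; axes as the tray's. The vial is a round upright amber tube 24 mm across, bore 12 mm, 55 mm deep, its lip flaring over the top 5 mm to 16 mm inside and 28 mm outside, rim 60 mm above the board. The handle's near edge is 55 mm from the vial's axis along tray x, so fingers astride the vial should open along tray y
- dish (a point): lowest point of the white dish, at (74, 0, 10) mm in the tray's frame; axes as the tray's. The dish is 96 mm across: a shallow cone, 6 degrees slope, out to radius 28 mm, then a 30 degree rim, whose edge stands 24 mm above the tray's underside. A tilt above 6 degrees or an acceleration above about 1 m/s2 sets the ball rolling
- ball_center (a point): centre of the loose plain wooden ball, diameter 40 mm, about 24 g, which starts at rest in the middle of the dish (centre 20 mm above the point dish)
- wand: loose scent wand, about 30 g: steel rod 8 mm in diameter and 50 mm long with a tapered foot, below a round wooden knob 20 mm in diameter and 30 mm high; 80 mm in all. Origin at the foot's tip, z up along the rod to the knob. It starts upright in the stand, tip 6 mm and knob 56 to 86 mm above the counter
- collar (a point): centre of the underside of the wand's knob, 50 mm up from the tip; this face comes to rest on the vial's rim
- stand: fixed dark wooden block 60 x 60 mm, 56 mm high, origin at the centre of its underside, with an upright 12 mm hole in the middle of its top in which the wand stands loosely
- mat: fixed cork mat 290 (its x) x 150 (its y) x 4 mm lying on the counter, origin at the centre of its underside, z up. It and the stand may lie on either side, left or right
- mat_top (a point): centre of the mat's upper face, 4 mm above the counter; axes as the mat's. After the quarter turn the tray's x axis points along the mat's +y axis
- bottle: bystander: white plastic bottle, 68 mm across, 170 mm high, origin at the centre of its underside
- mug: bystander: white mug, 80 mm across, 90 mm high, origin at the centre of its underside
- cup: bystander: small grey dosing cup, 60 mm across, 45 mm high, origin at the centre of its underside
- tin: bystander: low aluminium tin, 72 mm across, 55 mm high, origin at the centre of its underside
There are look-alikes about, which are no part of the job. Of the things shaped like the part that bears ball_center, the wooden one is meant.

How it is judged:
On the way, in this order (a step that is already met when the one before it is completed fails the run):
1. the wand, held in the fingers, is down in the vial with its knob on the rim (z of collar in the frame of vial_mouth below 0.004 m and horizontal distance between collar and vial_mouth below 0.005 m and contact force between the fingers and wand above 0.5 N and z of tray in the frame of mat_top below 0.01 m), for 0.1 s.
2. the wand is let go and the tray is lifted clear of the mat by the fingers, the wand in its vial (z of tray in the frame of mat_top above 0.03 m and contact force between the fingers and wand below 0.1 N and contact force between the fingers and tray above 1 N and z of collar in the frame of vial_mouth below 0.005 m), for 0.2 s.
At the end, for the whole second after the job is handed in: Fingers hold the tray at rest, underside 70-130 mm above the mat, centre within 40 mm of the mat's, a quarter turn anticlockwise from the mat within 8 degrees, level within 4.5 degrees; ball within 12 mm of the dish's middle, wand's knob on the vial's rim (angle between the x axis of tray and the y axis of mat, either way round below 0.14 rad and y of vial_mouth in the frame of mat below -0.03 m and horizontal distance between tray and mat below 0.04 m and z of tray in the frame of mat_top between 0.07 and 0.13 m and angle between tray's own z axis and vertical below 0.08 rad and linear speed of tray below 0.03 m/s and angular speed of tray below 0.15 rad/s and contact force between the fingers and tray above 1 N and horizontal distance between ball_center and dish below 0.012 m and z of ball_center in the frame of dish below 0.025 m and horizontal distance between collar and vial_mouth below 0.006 m and z of collar in the frame of vial_mouth below 0.005 m); the arm keeps its last pose, push and grip.
It fails at once if the ball leaves the middle of the dish (more than about 17 mm off) (distance between ball_center and dish above 0.0275 m).
It fails at once if the tray is tipped more than 10 degrees (angle between tray's own z axis and vertical above 0.175 rad).
It fails at once if the robot touches the ball (contact force between the arm and ball above 0.3 N).
It fails at once if a bystander is moved more than 20 mm (distance of any of bottle, mug, cup, tin from where it was at the start of the episode above 0.02 m).
It also fails if it takes over 62 s, if anything falls off the work surface, if the arm or the gripper's body presses on something with over 40 N, if the wrist force passes 120 N, or if a joint passes its speed limit or range.

## Working session

There is one attempt and no reset: what is moved stays moved. The work goes in short steps, Python scripts to look and compute and a tool call to move; the robot and the scene stay as the last step left them, time stands still between calls to the robot, and variables do not carry over. Pictures are saved under pics/ and viewed, at most 10 in all, crops included, and the job is handed in when it is done.

Besides the shell and the picture viewer there is one more tool, called after "Request:" as a command line: name --argument value ..., lists and objects as JSON in quotes. send_rows: Moves the arm, as the interface text tells. Its arguments: {"type":"object","properties":{"series":{"type":"array"}},"required":["series"]}

```bash
mkdir -p pics; ls; python3 - <<'E'
from rig import *
import cv2
for n in("top","side"):
    cv2.imwrite(f"pics/{n}0.png",get_image(n)[:,:,::-1]); print(n,camera_params(n))
print(read_state())
E
```

```text
pics
top {'fx': 497.45502682423256, 'fy': 497.45502682423256, 'cx': 325.15572106049063, 'cy': 233.75693355379877, 'view': array([[ 0.00993436, -0.99972645,  0.02117399, -0.02176664],
       [ 0.99115582,  0.01264703,  0.13209919, -0.58802677],
       [-0.13233085,  0.0196744 ,  0.99101033, -1.39382063],
       [ 0.        ,  0.        ,  0.        ,  1.        ]])}
side {'fx': 577.7008566273092, 'fy': 577.7008566273092, 'cx': 308.0797051131641, 'cy': 243.05531879317314, 'view': array([[ 0.98265101, -0.18532708,  0.00713239, -0.59640535],
       [ 0.12607724,  0.69570921,  0.7071727 , -0.13425786],
       [-0.13602032, -0.69400473,  0.70700488, -1.2778378 ],
       [ 0.        ,  0.        ,  0.        ,  1.        ]])}
{'time': 0.1, 'qpos': array([-1.15117621,  0.68990403, -0.19448859,  1.56621448,  0.15733863,
        0.90246541, -0.21510221]), 'dq': array([ 0.00147457,  0.00043949, -0.00125587, -0.00092081,  0.00069695,
        0.00192171,  0.00022814]), 'effort': array([-3.46784807e-03, -5.28502750e+01, -1.27151381e+00, -1.53838831e+01,
       -5.25203138e-02,  1.96652720e-03,  4.00181409e-05]), 'ee_pos': array([0.23505784, 0.57852772, 0.23799379]), 'ee_rot': array([ 1.91681067e-01,  9.81456942e-01, -7.96296247e-04, -7.38997995e-05]), 'wrist_force': array([-0.53320938, -0.48741846, -0.10745757]), 'moment': array([-0.00315191, -0.02592741,  0.03086273]), 'grip_force': 0.0, 'gripper_width': 0.08797213890108181}
```

View pics/top0.png

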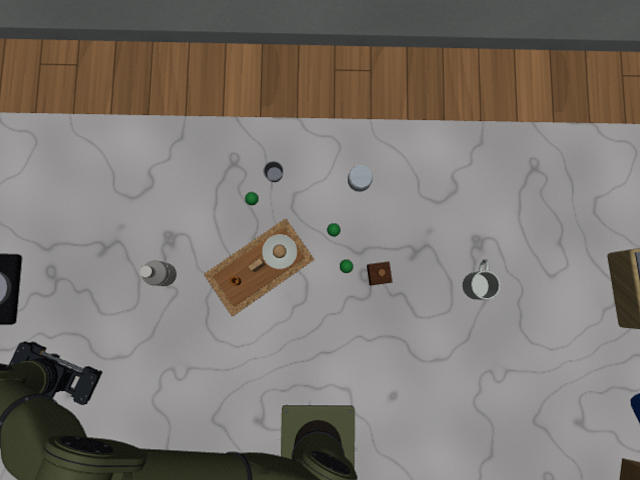

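View pics/side0.png

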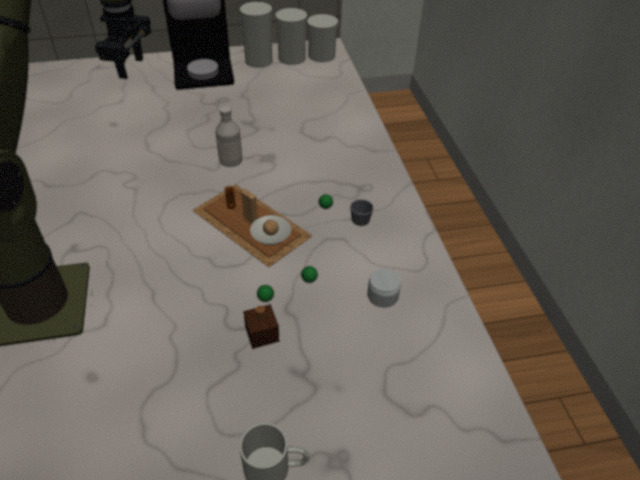

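The top view shows the tray centred near (258,267): vial (237,281), handle (257,266), dish and ball (279,251). The stand with the wand is at (379,272). Next I zoom in for measurement.

```bash
cat > h.py <<'E'
from rig import *
import numpy as np, cv2
from scipy.spatial.transform import Rotation as R
P={n:camera_params(n) for n in("top","side")}
def ray(n,u,v):
    p=P[n];V=p["view"];d=V[:3,:3].T@np.array([(u-p["cx"])/p["fx"],-(v-p["cy"])/p["fy"],-1]);return -V[:3,:3].T@V[:3,3],d
def onz(n,u,v,z):
    o,d=ray(n,u,v);return o+d*(z-o[2])/d[2]
def proj(n,X):
    p=P[n];c=p["view"][:3,:3]@np.array(X)+p["view"][:3,3];return np.array([p["cx"]+p["fx"]*c[0]/-c[2],p["cy"]-p["fy"]*c[1]/-c[2]])
def tri(a,b):
    (o1,d1),(o2,d2)=ray("top",*a),ray("side",*b)
    A=np.c_[d1,-d2];s=np.linalg.lstsq(A,o2-o1,rcond=None)[0];x,y=o1+s[0]*d1,o2+s[1]*d2;return (x+y)/2,np.linalg.norm(x-y)
E
python3 - <<'E'
from h import *
t=cv2.imread("pics/top0.png");s=cv2.imread("pics/side0.png")
c=lambda i,u,v,w,h,k:cv2.resize(i[v:v+h,u:u+w],None,fx=k,fy=k,interpolation=cv2.INTER_CUBIC)
A=c(t,195,210,120,110,5)      # 600x550
B=c(t,360,255,40,40,5)
S1=c(s,190,180,125,90,5)   # 625x450
S2=c(s,240,300,45,50,3)
im=np.zeros((600,800,3),np.uint8);im[:550,:600]=A;im[:200,600:]=B;im[200:350,600:735]=S2
cv2.imwrite("pics/z1.png",im);
# mat contour
hsv=cv2.cvtColor(t,cv2.COLOR_BGR2HSV)
m=((hsv[...,1]>70)&(hsv[...,0]<30)).astype(np.uint8);m[:200]=0;m[330:]=0;m[:,:190]=0;m[:,330:]=0
m=cv2.morphologyEx(m,cv2.MORPH_OPEN,np.ones((3,3)))
cs=max(cv2.findContours(m,0,1)[0],key=cv2.contourArea)
r=cv2.minAreaRect(cs);b=cv2.boxPoints(r);print("mat",r)
W=np.array([onz("top",*p,.004)[:2] for p in b]);print(W.mean(0),np.linalg.norm(W[1]-W[0]),np.linalg.norm(W[2]-W[1]),np.degrees(np.arctan2(*(W[1]-W[0])[::-1])),np.degrees(np.arctan2(*(W[2]-W[1])[::-1])))
# dish
w=((hsv[...,1]<60)&(hsv[...,2]>150)).astype(np.uint8)
w[:225]=0;w[275:]=0;w[:,:255]=0;w[:,305:]=0
n,l,st,ce=cv2.connectedComponentsWithStats(w)
for k in range(1,n):
  if st[k,4]>30: print(st[k],ce[k])
for q in ((237,281),(257,266),(279,251),(379,272)):print(q,t[q[1],q[0]],onz("top",*q,.07))
E
```

```text
mat ((258.6000061035156, 266.79998779296875), (50.82154846191406, 99.99249267578125), 55.61965560913086)
[0.49426542 0.1766106 ] 0.29053092851370893 0.15070444472182565 -54.32631762271452 -144.96322726948728
[263 235  33  34 676] [278.86094675 252.13461538]
(237, 281) [ 29  72 119] [0.44886144 0.22867645 0.07      ]
(257, 266) [48 70 88] [0.49108056 0.17453622 0.07      ]
(279, 251) [ 82 113 138] [0.53377603 0.11428206 0.07      ]
(379, 272) [ 50  78 113] [ 0.47817388 -0.16614023  0.07      ]
```

View pics/z1.png

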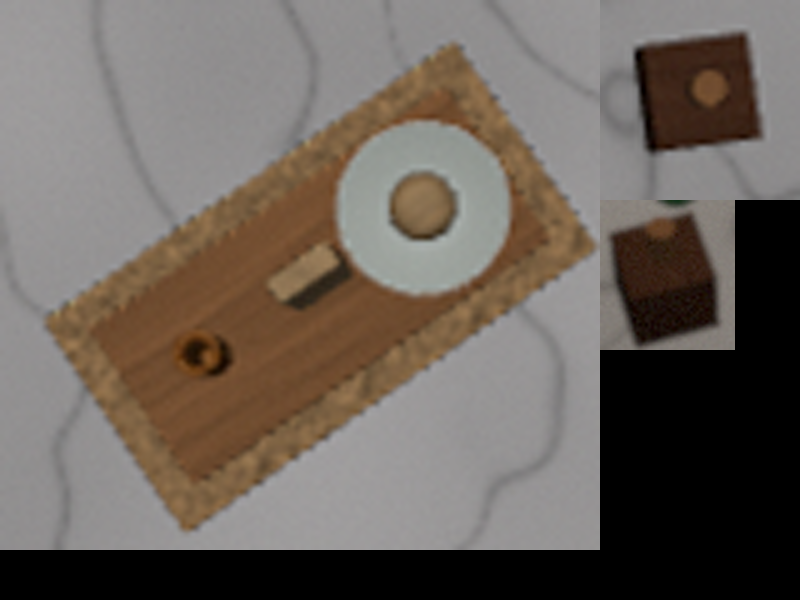

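The zoom shows, in full-image pixels, the vial mouth at about (235.0,280.2), handle top (255.2,264.2), dish rim centre (279.3,251.3) and knob top (381.4,272.2).

```bash
python3 - <<'E'
from h import *
for n,q,z in(("vial",(235,280.2),.07),("handle",(255.2,264.2),.099),("dish",(279.3,251.3),.028),("knob",(381.4,272.2),.086)):
    X=onz("top",*q,z);print(n,X.round(4),"side px",proj("side",X).round(1))
c=np.array([.4943,.1766]);
t=cv2.imread("pics/top0.png");hsv=cv2.cvtColor(t,cv2.COLOR_BGR2HSV)
for a in(-54.3,-54.7):
    d=np.array([np.cos(np.radians(a)),np.sin(np.radians(a))]);print(a,c-.075*d,c+.074*d)
s=cv2.imread("pics/side0.png")
f=lambda u,v,w,h,k:cv2.resize(s[v:v+h,u:u+w],None,fx=k,fy=k,interpolation=cv2.INTER_CUBIC)
im=np.zeros((600,800,3),np.uint8);im[:360,:500]=f(190,180,125,90,4);im[:400,520:800]=f(240,295,40,57,7)[:400,:280]
cv2.imwrite("pics/z2.png",im)
E
```

```text
vial [0.451  0.2343 0.07  ] side px [230.1 189.3]
handle [0.494  0.1762 0.099 ] side px [249.  193.2]
dish [0.537  0.1165 0.028 ] side px [271.2 229. ]
knob [ 0.4768 -0.1707  0.086 ] side px [260.6 308.7]
-54.3 [0.45053441 0.23750626] [0.53748205 0.11650582]
-54.7 [0.45096068 0.23781032] [0.53706146 0.11620582]Traceback (most recent call last):
  File "<stdin>", line 10, in <module>
ValueError: could not broadcast input array from shape (399,280,3) into shape (400,280,3)
```

```bash
python3 - <<'E'
from h import *
s=cv2.imread("pics/side0.png");t=cv2.imread("pics/top0.png")
f=lambda s,u,v,w,h,k:cv2.resize(s[v:v+h,u:u+w],None,fx=k,fy=k,interpolation=cv2.INTER_CUBIC)
im=np.zeros((600,800,3),np.uint8);im[:300,:400]=f(s,215,180,40,30,10);im[:300,400:]=f(t,218,265,40,30,10)
im[300:,:400]=f(s,240,298,40,30,10);im[300:,400:]=f(t,362,258,40,30,10)
im=cv2.convertScaleAbs(im,alpha=1.6)
cv2.imwrite("pics/z2.png",im)
E
```

```text
(no output)
```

View pics/z2.png

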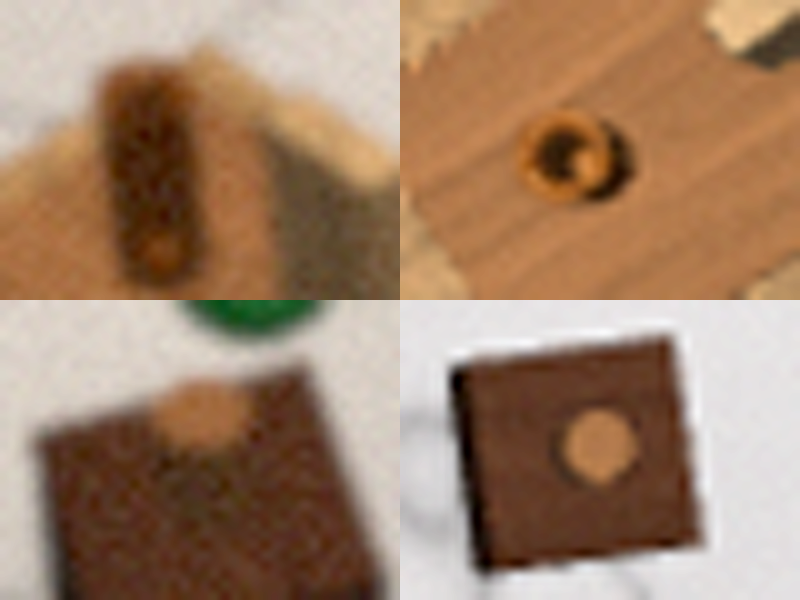

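The enlarged crops put the vial mouth at top (234.1,280.05) and side (229.2,188.2). The knob top is at top (381.55,272.2) and side about (259.9,308.3).

```bash
python3 - <<'E'
from h import *
print(tri((234.1,280.05),(229.2,188.2)),onz("top",234.1,280.05,.07),onz("side",229.2,188.2,.07))
print(tri((381.55,272.2),(259.9,308.3)),onz("top",381.55,272.2,.086),onz("side",259.9,308.3,.086))
r=R.from_quat(read_state()["ee_rot"]);print(r.as_matrix().round(3))
for p in [[.494,-.05],[.494,.02],[.476,-.0],[.334,.205],[.405,.26],[.4,.33]]: print(p,proj("top",[*p,.01]).round())
for q in((252,198),(334,229),(346,266)):print("green",onz("top",*q,.02).round(3))
E
```

```text
(array([0.45027653, 0.23639847, 0.07221195]), np.float64(0.0020759489019899894)) [0.45139918 0.23677733 0.07      ] [0.44928632 0.23904186 0.07      ]
(array([ 0.47606812, -0.17091081,  0.08770329]), np.float64(0.0012357578544619744)) [ 0.47678395 -0.17113975  0.086     ] [ 0.47553562 -0.16957807  0.086     ]
[[-0.927  0.376 -0.   ]
 [ 0.376  0.927 -0.002]
 [-0.    -0.002 -1.   ]]
[0.494, -0.05] [337. 267.]
[0.494, 0.02] [313. 267.]
[0.476, -0.0] [319. 273.]
[0.334, 0.205] [247. 322.]
[0.405, 0.26] [229. 297.]
[0.4, 0.33] [204. 298.]
green [0.694 0.201 0.02 ]
green [ 0.605 -0.041  0.02 ]
green [ 0.497 -0.077  0.02 ]
```

```bash
cat >> h.py <<'E'
def go(x,y,z,yaw):
    s=read_state();r=R.from_quat(s["ee_rot"]);yaw=np.radians(yaw)
    ty=np.array([np.cos(yaw),np.sin(yaw),0]);tz=np.array([0,0,-1.]);T=R.from_matrix(np.c_[np.cross(ty,tz),ty,tz])
    print("shift",(r.inv().apply(np.array([x,y,z])-s["ee_pos"])/.3).round(4),"turn",((r.inv()*T).as_rotvec()/2/np.pi).round(4),"rows",np.linalg.norm(np.array([x,y,z])-s["ee_pos"])/.0417)
E
python3 - <<'E'
from h import *
go(.45,.2,.24,35.5);go(.4763,-.1707,.2,35.5);go(.4763,-.1707,.12,35.5)
E
```

```text
shift [-1.1386 -0.8995 -0.0051] turn [-0.0002  0.0001  0.09  ] rows 10.438884683449379
shift [-1.6847 -2.0111  0.1301] turn [-0.0002  0.0001  0.09  ] rows 18.897483176369295
shift [-1.6847 -2.0107  0.3968] turn [-0.0002  0.0001  0.09  ] rows 19.086416402259378
```

Request:
send_rows --series '[[[1,-0.1,-0.08,0,0,0,0.01],[1,-0.2,-0.16,0,0,0,0.02],[1,-0.3,-0.24,0,0,0,0.03],[1,-0.4,-0.32,0,0,0,0.04],[1,-0.5,-0.4,0,0,0,0.05],[1,-0.6,-0.48,0,0,0,0.06],[1,-0.7,-0.56,0,0,0,0.07],[1,-0.8,-0.64,0,0,0,0.08],[1,-0.9,-0.72,0,0,0,0.09],[1,-0.98,-0.79,0,0,0,0.09],[1,-0.98,-0.79,0,0,0,0.09]]]'

```text
time: 1.02
ee_pos: [0.4215, 0.2409, 0.2385]
ee_rot: [0.463, 0.886, -0.002, 0.002]
wrist_force: [-0.4, -0.5, 0.4]
gripper_width: 0.088
grip_force: 0.0
```

```bash
python3 - <<'E'
from h import *
print(read_state()["ee_pos"]);go(.4763,-.1707,.2,35.5);go(.4763,-.1707,.1,35.5)
E
```

```text
[0.42148656 0.24094616 0.23847196]
shift [-1.23   -0.6334  0.1359] turn [-0.0004  0.0008 -0.0019] rows 10.001384844141542
shift [-1.2284 -0.6326  0.4692] turn [-0.0004  0.0008 -0.0019] rows 10.497779835480323
```

Request:
send_rows --series '[[[1,-0.12,-0.06,0,0,0,0],[1,-0.24,-0.12,0,0,0,0],[1,-0.36,-0.18,0,0,0,0],[1,-0.48,-0.24,0,0,0,0],[1,-0.6,-0.3,0,0,0,0],[1,-0.72,-0.36,0,0,0,0],[1,-0.84,-0.42,0,0,0,0],[1,-0.96,-0.5,0,0,0,0],[1,-1,-0.6,0.06,0,0,0],[1,-1,-0.63,0.13,0,0,0],[1,-1,-0.63,0.13,0,0,0]]]'

```text
time: 1.93
ee_pos: [0.4345, -0.1073, 0.1972]
ee_rot: [0.46, 0.888, -0.002, -0.004]
wrist_force: [-1.2, 0.1, 0.6]
gripper_width: 0.0881
grip_force: 0.0
```

```bash
python3 - <<'E'
from h import *
print(read_state()["ee_pos"]);go(.4763,-.1707,.13,35.5)
E
```

```text
[ 0.43454912 -0.10727133  0.19717632]
shift [-0.254  -0.0067  0.2228] turn [-0.001  -0.0007 -0.0008] rows 2.431303474979297
```

Request:
send_rows --series '[[[1,-0.1,0,0.04,0,0,0],[1,-0.2,0,0.12,0,0,0],[1,-0.25,-0.006,0.2,0,0,0],[1,-0.254,-0.006,0.23,0,0,0],[1,-0.254,-0.006,0.23,0,0,0],[1,-0.254,-0.006,0.23,0,0,0]]]'

```text
time: 2.43
ee_pos: [0.4815, -0.1659, 0.131]
ee_rot: [0.457, 0.89, 0.0, -0.001]
wrist_force: [0.6, -0.1, 0.4]
gripper_width: 0.0878
grip_force: 0.0
```

```bash
python3 - <<'E'
from h import *
print(read_state()["ee_pos"]);go(.4763,-.1707,.061,35.5)
E
```

```text
[ 0.48151284 -0.16593977  0.1309938 ]
shift [-0.0032 -0.0234  0.2333] turn [ 0.     -0.0003  0.0004] rows 1.6870235725211051
```

Request:
send_rows --series '[[[1,-0.002,-0.01,0.03,0,0,0],[1,-0.003,-0.023,0.07,0,0,0],[1,-0.003,-0.023,0.12,0,0,0],[1,-0.003,-0.023,0.17,0,0,0],[1,-0.003,-0.023,0.21,0,0,0],[1,-0.003,-0.023,0.23,0,0,0],[1,-0.003,-0.023,0.232,0,0,0],[1,-0.003,-0.023,0.232,0,0,0],[1,-0.003,-0.023,0.232,0,0,0],[1,-0.003,-0.023,0.232,0,0,0]]]'

```text
time: 3.27
ee_pos: [0.4769, -0.1729, 0.0619]
ee_rot: [0.458, 0.889, 0.0, 0.001]
wrist_force: [-0.7, 0.1, 0.5]
gripper_width: 0.0881
grip_force: 0.0
```

```bash
python3 - <<'E'
from h import *
print(read_state()["ee_pos"]);go(.4763,-.1707,.061,35.5)
for n in("top","side"):cv2.imwrite(f"pics/{n}1.png",get_image(n)[:,:,::-1])
t=cv2.imread("pics/top1.png");s=cv2.imread("pics/side1.png")
f=lambda s,u,v,w,h,k:cv2.resize(s[v:v+h,u:u+w],None,fx=k,fy=k,interpolation=cv2.INTER_CUBIC)
cv2.imwrite("pics/z3.png",np.hstack([f(t,330,220,100,100,4),f(s,210,240,100,100,4)]))
E
```

```text
[ 0.47690094 -0.17292309  0.06191817]
shift [0.0072 0.0027 0.0031] turn [0.0002 0.0002 0.    ] rows 0.05945262932568577
```

View pics/z3.png

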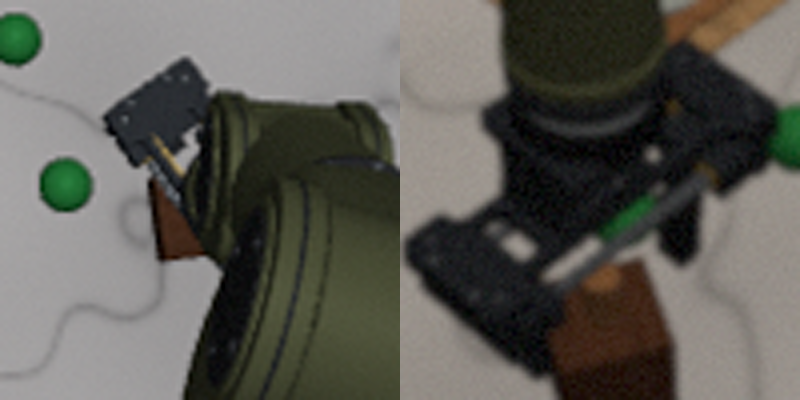

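The fingers straddle the knob, which shows between them in the side view at about (605,280) of the crop. I correct by 2 mm and close.

Request:
send_rows --series '[[[1,0.007,0.003,0.002,0,0,0],[0.5,0.007,0.003,0.002,0,0,0],[0,0.007,0.003,0.002,0,0,0],[0,0.007,0.003,0.002,0,0,0],[0,0.007,0.003,0.002,0,0,0],[0,0.007,0.003,0.002,0,0,0],[0,0.007,0.003,0.002,0,0,0],[0,0.007,0.003,0.002,0,0,0],[0,0.007,0.003,0.002,0,0,0],[0,0.007,0.003,0.002,0,0,0],[0,0.007,0.003,0.002,0,0,0],[0,0.007,0.003,0.002,0,0,0]]]'

```text
time: 4.37
ee_pos: [0.4759, -0.1707, 0.0605]
ee_rot: [0.458, 0.889, 0.0, -0.0]
wrist_force: [0.5, 0.1, -0.8]
gripper_width: 0.0192
grip_force: 30.0
```

```bash
python3 - <<'E'
from h import *
s=read_state();print(s["ee_pos"],s["gripper_width"],s["grip_force"]);go(.4763,-.1707,.19,35.5)
E
```

```text
[ 0.47589589 -0.17072013  0.06049484] 0.019190854750737295 30.002316869795322
shift [-0.0007  0.0011 -0.4317] turn [ 0. -0. -0.] rows 3.1056545285746893
```

Request:
send_rows --series '[[[0,0,0,-0.03,0,0,0],[0,0,0,-0.08,0,0,0],[0,0,0,-0.16,0,0,0],[0,0,0,-0.25,0,0,0],[0,0,0,-0.34,0,0,0],[0,0,0,-0.41,0,0,0],[0,0,0,-0.45,0,0,0],[0,0,0,-0.45,0,0,0],[0,0,0,-0.45,0,0,0]]]'

```text
time: 5.12
ee_pos: [0.476, -0.1708, 0.1962]
ee_rot: [0.458, 0.889, 0.0, 0.001]
wrist_force: [-0.8, -0.6, 0.3]
gripper_width: 0.0187
grip_force: 30.0
```

```bash
python3 - <<'E'
from h import *
s=read_state();print(s["ee_pos"],s["gripper_width"],s["grip_force"]);go(.4505,.237,.195,35.5)
E
```

```text
[ 0.47601014 -0.17081069  0.19617279] 0.018694000014136347 29.999968092888594
shift [1.1562 0.7199 0.0033] turn [ 0.0001  0.0002 -0.    ] rows 9.798788366112852
```

Request:
send_rows --series '[[[0,0.04,0.025,0,0,0,0],[0,0.13,0.08,0,0,0,0],[0,0.23,0.143,0,0,0,0],[0,0.33,0.205,0,0,0,0],[0,0.43,0.268,0,0,0,0],[0,0.53,0.33,0,0,0,0],[0,0.63,0.392,0,0,0,0],[0,0.73,0.455,0,0,0,0],[0,0.82,0.51,0,0,0,0],[0,0.9,0.56,0,0,0,0],[0,0.96,0.6,0,0,0,0],[0,1,0.64,0,0,0,0],[0,1,0.69,0,0,0,0],[0,1,0.718,0,0,0,0],[0,1,0.72,0,0,0,0],[0,1,0.72,0,0,0,0],[0,1,0.72,0,0,0,0]]]'

```text
time: 6.53
ee_pos: [0.4768, 0.1975, 0.195]
ee_rot: [0.459, 0.889, -0.001, -0.0]
wrist_force: [-0.4, -0.2, -0.6]
gripper_width: 0.0191
grip_force: 30.0
```

```bash
python3 - <<'E'
from h import *
s=read_state();print(s["ee_pos"],s["gripper_width"],s["grip_force"]);go(.4505,.237,.155,35.5)
E
```

```text
[0.47682253 0.1974985  0.19496182] 0.019133099156653437 30.000007040798664
shift [0.1582 0.0051 0.1332] turn [-0.0004  0.     -0.0002] rows 1.4880072654255403
```

Request:
send_rows --series '[[[0,0.03,0.001,0,0,0,0],[0,0.08,0.003,0,0,0,0],[0,0.13,0.004,0.02,0,0,0],[0,0.156,0.005,0.06,0,0,0],[0,0.158,0.005,0.1,0,0,0],[0,0.158,0.005,0.13,0,0,0],[0,0.158,0.005,0.133,0,0,0],[0,0.158,0.005,0.133,0,0,0],[0,0.158,0.005,0.133,0,0,0]]]'

```text
time: 7.28
ee_pos: [0.4516, 0.2381, 0.1559]
ee_rot: [0.458, 0.889, 0.0, 0.0]
wrist_force: [0.2, 0.1, -0.3]
gripper_width: 0.0187
grip_force: 30.0
```

```bash
python3 - <<'E'
from h import *
s=read_state();print(s["ee_pos"],s["wrist_force"]);go(.4505,.237,.155,35.5)
for n in("top","side"):cv2.imwrite(f"pics/{n}2.png",get_image(n)[:,:,::-1])
t=cv2.imread("pics/top2.png");s=cv2.imread("pics/side2.png")
f=lambda s,u,v,w,h,k:cv2.resize(s[v:v+h,u:u+w],None,fx=k,fy=k,interpolation=cv2.INTER_CUBIC)
cv2.imwrite("pics/z4.png",np.hstack([f(t,185,220,100,100,4),f(s,200,150,57,57,7)[:,:400].repeat(1,0)[:400]][0:2]) if f(s,200,150,57,57,7).shape[0]==400 else np.hstack([f(t,185,220,100,100,4),f(s,205,155,50,50,8)]))
E
```

```text
[0.45155341 0.23805527 0.15593201] [ 0.23811858  0.11193602 -0.26053644]
shift [-0.0008 -0.0049  0.0031] turn [ 0.0001  0.     -0.0002] rows 0.042167423960767766
```

View pics/z4.png

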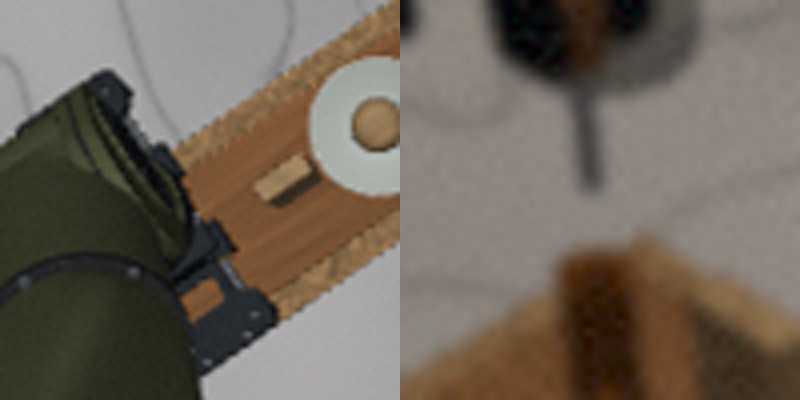

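The side crop shows the rod tip at (592,188), its line meeting the vial mouth at about (600,255), so it is well aligned. I descend partway.

Request:
send_rows --series '[[[0,0,-0.003,0.02,0,0,0],[0,0,-0.003,0.04,0,0,0],[0,0,-0.003,0.06,0,0,0],[0,0,-0.003,0.08,0,0,0],[0,0,-0.003,0.1,0,0,0],[0,0,-0.003,0.115,0,0,0],[0,0,-0.003,0.13,0,0,0],[0,0,-0.003,0.14,0,0,0],[0,0,-0.003,0.14,0,0,0],[0,0,-0.003,0.14,0,0,0]]]'

```text
time: 8.22
ee_pos: [0.4505, 0.2379, 0.1135]
ee_rot: [0.458, 0.889, -0.0, -0.0]
wrist_force: [0.6, 1.0, -0.2]
gripper_width: 0.0192
grip_force: 30.0
```

```bash
python3 - <<'E'
from h import *
s=read_state();print(s["ee_pos"],s["wrist_force"],s["moment"]);go(.4505,.237,.0745,35.5)
E
```

```text
[0.45049917 0.23789317 0.11348474] [ 0.64325859  0.9616289  -0.15184689] [-0.0401509   0.02876737  0.03027726]
shift [-0.0024 -0.0017  0.1299] turn [-0. -0. -0.] rows 0.935131249348093
```

Request:
send_rows --series '[[[0,0,0,0.015,0,0,0],[0,0,0,0.03,0,0,0],[0,0,0,0.045,0,0,0],[0,0,0,0.06,0,0,0],[0,0,0,0.075,0,0,0],[0,0,0,0.09,0,0,0],[0,0,0,0.105,0,0,0],[0,0,0,0.115,0,0,0],[0,0,0,0.12,0,0,0],[0,0,0,0.12,0,0,0],[0,0,0,0.12,0,0,0]]]'

```text
time: 9.13
ee_pos: [0.4505, 0.2379, 0.0776]
ee_rot: [0.458, 0.889, -0.0, -0.0]
wrist_force: [-0.3, 0.5, -1.4]
gripper_width: 0.0193
grip_force: 30.0
```

Request:
send_rows --series '[[[0,0,0,0.003,0,0,0],[0,0,0,0.006,0,0,0],[0,0,0,0.008,0,0,0],[0,0,0,0.01,0,0,0],[0,0,0,0.01,0,0,0],[0,0,0,0.01,0,0,0]]]'

```text
time: 9.63
ee_pos: [0.4505, 0.2379, 0.0746]
ee_rot: [0.458, 0.889, 0.0, -0.0]
wrist_force: [0.0, -0.3, -0.2]
gripper_width: 0.0193
grip_force: 30.0
```

Request:
send_rows --series '[[[0,0,0,0.002,0,0,0],[0,0,0,0.004,0,0,0],[0,0,0,0.005,0,0,0],[0,0,0,0.005,0,0,0],[0,0,0,0.005,0,0,0]]]'

```text
time: 10.05
ee_pos: [0.4506, 0.238, 0.0743]
ee_rot: [0.458, 0.889, 0.0, 0.0]
wrist_force: [-2.6, -0.3, 12.4]
gripper_width: 0.0192
grip_force: 30.0
```

Contact is 12 N at exactly the expected seating height. I release and rise.

Request:
send_rows --series '[[[0,0,0,0,0,0,0],[0,0,0,-0.002,0,0,0],[0.3,0,0,-0.002,0,0,0],[0.7,0,0,-0.002,0,0,0],[0.7,0,0,-0.002,0,0,0],[0.7,0,0,-0.002,0,0,0],[0.7,0,0,-0.002,0,0,0],[0.7,0,0,-0.02,0,0,0],[0.7,0,0,-0.06,0,0,0],[0.7,0,0,-0.13,0,0,0],[0.7,0,0,-0.2,0,0,0],[0.7,0,0,-0.25,0,0,0],[0.7,0,0,-0.25,0,0,0],[0.7,0,0,-0.25,0,0,0]]]'

```text
time: 11.22
ee_pos: [0.451, 0.2381, 0.1489]
ee_rot: [0.458, 0.889, 0.001, 0.0]
wrist_force: [0.5, 0.6, 0.5]
gripper_width: 0.0617
grip_force: 0.0
```

```bash
python3 - <<'E'
from h import *
s=read_state();print(s["ee_pos"],s["wrist_force"],s["gripper_width"]);go(.494,.1765,.15,35.5)
for n in("top","side"):cv2.imwrite(f"pics/{n}3.png",get_image(n)[:,:,::-1])
t=cv2.imread("pics/top3.png");s=cv2.imread("pics/side3.png")
f=lambda s,u,v,w,h,k:cv2.resize(s[v:v+h,u:u+w],None,fx=k,fy=k,interpolation=cv2.INTER_CUBIC)
cv2.imwrite("pics/z5.png",np.hstack([f(t,205,220,100,100,4),f(s,205,165,80,80,5)]))
E
```

```text
[0.45095184 0.23812577 0.14887317] [0.53880557 0.62139567 0.49012113] 0.0616680862159679
shift [-0.2506 -0.0024 -0.0037] turn [ 0.0003  0.     -0.    ] rows 1.8028963235280837
```

View pics/z5.png

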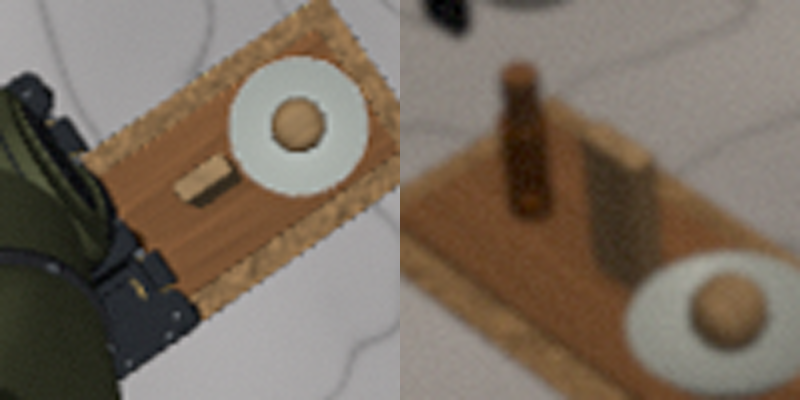

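The wand sits upright in the vial at side crop (520,75), with the handle at (620,150) and the ball centred in its dish. I move to the handle.

Request:
send_rows --series '[[[0.7,-0.05,0,0,0,0,0],[0.7,-0.12,-0.001,0,0,0,0],[0.7,-0.2,-0.002,0,0,0,0],[0.7,-0.245,-0.002,0,0,0,0],[0.7,-0.25,-0.002,0,0,0,0],[0.7,-0.25,-0.002,0,0,0,0],[0.7,-0.25,-0.002,0.03,0,0,0],[0.7,-0.25,-0.002,0.06,0,0,0],[0.7,-0.25,-0.002,0.1,0,0,0],[0.7,-0.25,-0.002,0.14,0,0,0],[0.7,-0.25,-0.002,0.14,0,0,0]]]'

```text
time: 12.23
ee_pos: [0.4912, 0.1772, 0.1034]
ee_rot: [0.457, 0.89, -0.002, -0.002]
wrist_force: [-0.2, -0.0, 0.3]
gripper_width: 0.0616
grip_force: 0.0
```

```bash
python3 - <<'E'
from h import *
s=read_state();print(s["ee_pos"],s["wrist_force"]);go(.494,.1768,.061,35.5)
E
```

```text
[0.49115983 0.17723892 0.10344171] [-0.23514845 -0.04460747  0.31597841]
shift [-0.007   0.0075  0.1414] turn [-0.0008 -0.0003  0.0004] rows 1.0201174381315894
```

Request:
send_rows --series '[[[0.7,-0.004,0.004,0.03,0,0,0],[0.7,-0.004,0.004,0.07,0,0,0],[0.7,-0.004,0.004,0.11,0,0,0],[0.7,-0.004,0.004,0.135,0,0,0],[0.7,-0.004,0.004,0.14,0,0,0],[0.7,-0.004,0.004,0.14,0,0,0],[0.7,-0.004,0.004,0.14,0,0,0],[0.7,-0.004,0.004,0.14,0,0,0],[0.7,-0.004,0.004,0.14,0,0,0]]]'

```text
time: 12.98
ee_pos: [0.4956, 0.1764, 0.0647]
ee_rot: [0.458, 0.889, 0.0, 0.0]
wrist_force: [-0.2, 0.1, 0.5]
gripper_width: 0.0616
grip_force: 0.0
```

```bash
python3 - <<'E'
from h import *
s=read_state();print(s["ee_pos"],s["wrist_force"]);go(.494,.1768,.061,35.5)
E
```

```text
[0.49564778 0.17638819 0.06469572] [-0.17078558  0.12031177  0.53458359]
shift [ 0.0043 -0.0037  0.0123] turn [ 0.0002  0.     -0.    ] rows 0.09753772386232816
```

Request:
send_rows --series '[[[0.6,0.003,-0.003,0.012,0,0,0],[0.5,0.003,-0.003,0.012,0,0,0],[0.4,0.003,-0.003,0.012,0,0,0],[0.33,0.003,-0.003,0.012,0,0,0],[0.28,0.003,-0.003,0.012,0,0,0],[0.25,0.003,-0.003,0.012,0,0,0],[0.23,0.003,-0.003,0.012,0,0,0],[0.21,0.003,-0.003,0.012,0,0,0],[0.19,0.003,-0.003,0.012,0,0,0],[0.18,0.003,-0.003,0.012,0,0,0],[0.17,0.003,-0.003,0.012,0,0,0],[0.15,0.003,-0.003,0.012,0,0,0],[0.1,0.003,-0.003,0.012,0,0,0],[0,0.003,-0.003,0.012,0,0,0],[0,0.003,-0.003,0.012,0,0,0],[0,0.003,-0.003,0.012,0,0,0],[0,0.003,-0.003,0.012,0,0,0],[0,0.003,-0.003,0.012,0,0,0]]]'

```text
time: 14.48
ee_pos: [0.4934, 0.1761, 0.0605]
ee_rot: [0.458, 0.889, -0.001, -0.0]
wrist_force: [-3.6, -2.7, 2.5]
gripper_width: 0.016
grip_force: 30.0
```

Request:
send_rows --series '[[[0,0,0,-0.002,0,0,0],[0,0,0,-0.005,0,0,0],[0,0,0,-0.01,0,0,0],[0,0,0,-0.017,0,0,0],[0,0,0,-0.026,0,0,0],[0,0,0,-0.037,0,0,0],[0,0,0,-0.05,0,0,0],[0,0,0,-0.064,0,0,0],[0,0,0,-0.078,0,0,0],[0,0,0,-0.092,0,0,0],[0,0,0,-0.106,0,0,0],[0,0,0,-0.12,0,0,0],[0,0,0,-0.133,0,0,0],[0,0,0,-0.144,0,0,0],[0,0,0,-0.153,0,0,0],[0,0,0,-0.16,0,0,0],[0,0,0,-0.164,0,0,0],[0,0,0,-0.166,0,0,0],[0,0,0,-0.166,0,0,0],[0,0,0,-0.166,0,0,0]]]'

```text
time: 16.15
ee_pos: [0.4939, 0.1764, 0.1102]
ee_rot: [0.458, 0.889, -0.0, -0.0]
wrist_force: [-0.3, -0.0, -5.4]
gripper_width: 0.0159
grip_force: 30.0
```

```bash
python3 - <<'E'
from h import *
s=read_state();print(s["ee_pos"],s["wrist_force"],s["moment"],s["qpos"])
for n in("top","side"):cv2.imwrite(f"pics/{n}4.png",get_image(n)[:,:,::-1])
t=cv2.imread("pics/top4.png");s=cv2.imread("pics/side4.png")
f=lambda s,u,v,w,h,k:cv2.resize(s[v:v+h,u:u+w],None,fx=k,fy=k,interpolation=cv2.INTER_CUBIC)
cv2.imwrite("pics/z6.png",np.hstack([f(t,205,210,100,100,4),f(s,190,140,130,130,400/130)]))
E
```

```text
[0.493909   0.1764244  0.11020638] [-0.32842114 -0.00642927 -5.38535691] [0.0011077  0.02302396 0.02722813] [-0.40396136  0.76181783 -0.04454481  1.98059387  0.07860633  0.40100493
  0.11094598]
```

View pics/z6.png

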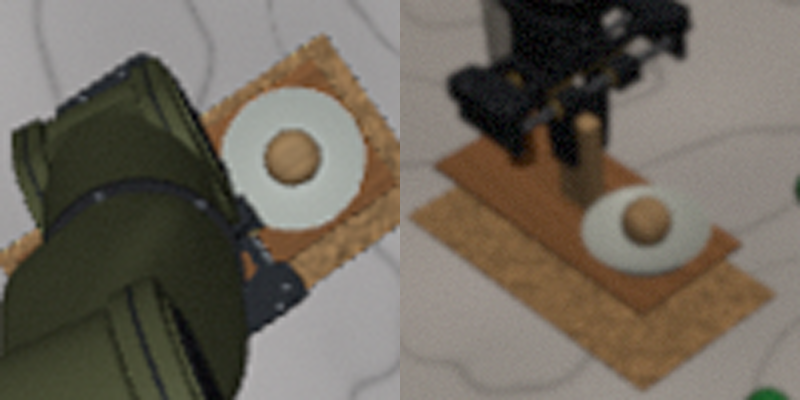

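Tray lifted, level, and the ball is centred at side crop (647,220). I lift the remaining 5 cm, then turn.

Request:
send_rows --series '[[[0,0,0,-0.002,0,0,0],[0,0,0,-0.005,0,0,0],[0,0,0,-0.01,0,0,0],[0,0,0,-0.017,0,0,0],[0,0,0,-0.026,0,0,0],[0,0,0,-0.037,0,0,0],[0,0,0,-0.05,0,0,0],[0,0,0,-0.064,0,0,0],[0,0,0,-0.078,0,0,0],[0,0,0,-0.092,0,0,0],[0,0,0,-0.106,0,0,0],[0,0,0,-0.12,0,0,0],[0,0,0,-0.133,0,0,0],[0,0,0,-0.144,0,0,0],[0,0,0,-0.153,0,0,0],[0,0,0,-0.16,0,0,0],[0,0,0,-0.164,0,0,0],[0,0,0,-0.166,0,0,0],[0,0,0,-0.166,0,0,0],[0,0,0,-0.166,0,0,0]]]'

```text
time: 17.92
ee_pos: [0.4939, 0.1764, 0.16]
ee_rot: [0.458, 0.889, -0.0, -0.0]
wrist_force: [-0.0, 0.2, -5.4]
gripper_width: 0.0158
grip_force: 30.0
```

Request:
send_rows --series '[[[0,0,0,0,0,0,-0.001],[0,0,0,0,0,0,-0.003],[0,0,0,0,0,0,-0.006],[0,0,0,0,0,0,-0.01],[0,0,0,0,0,0,-0.015],[0,0,0,0,0,0,-0.021],[0,0,0,0,0,0,-0.028],[0,0,0,0,0,0,-0.036],[0,0,0,0,0,0,-0.044],[0,0,0,0,0,0,-0.052],[0,0,0,0,0,0,-0.06],[0,0,0,0,0,0,-0.068],[0,0,0,0,0,0,-0.076],[0,0,0,0,0,0,-0.084],[0,0,0,0,0,0,-0.091],[0,0,0,0,0,0,-0.097],[0,0,0,0,0,0,-0.102],[0,0,0,0,0,0,-0.106],[0,0,0,0,0,0,-0.109],[0,0,0,0,0,0,-0.11]]]'

```text
time: 19.58
ee_pos: [0.494, 0.1764, 0.1601]
ee_rot: [0.129, 0.992, 0.0, -0.0]
wrist_force: [-0.8, 0.1, -5.7]
gripper_width: 0.0158
grip_force: 30.0
```

```bash
python3 - <<'E'
from h import *
s=read_state();print(s["ee_pos"],s["wrist_force"],s["qpos"]);go(.4940,.1767,.1605,125.5)
E
```

```text
[0.49402705 0.17639218 0.16009123] [-0.84336597  0.08571574 -5.74063063] [-0.27821772  0.68301296 -0.24868074  1.94210237  0.30054511  0.55196633
  0.5813097 ]
shift [ 0.0003  0.001  -0.0014] turn [ 0.     -0.     -0.1398] rows 0.012288367201793323
```

Request:
send_rows --series '[[[0,0,0,0,0,0,-0.001],[0,0,0,0,0,0,-0.003],[0,0,0,0,0,0,-0.006],[0,0,0,0,0,0,-0.01],[0,0,0,0,0,0,-0.015],[0,0,0,0,0,0,-0.022],[0,0,0,0,0,0,-0.03],[0,0,0,0,0,0,-0.04],[0,0,0,0,0,0,-0.05],[0,0,0,0,0,0,-0.06],[0,0,0,0,0,0,-0.07],[0,0,0,0,0,0,-0.08],[0,0,0,0,0,0,-0.09],[0,0,0,0,0,0,-0.1],[0,0,0,0,0,0,-0.11],[0,0,0,0,0,0,-0.119],[0,0,0,0,0,0,-0.127],[0,0,0,0,0,0,-0.133],[0,0,0,0,0,0,-0.138],[0,0,0,0,0,0,-0.14]]]'

```text
time: 21.25
ee_pos: [0.4941, 0.1762, 0.1601]
ee_rot: [-0.306, 0.952, -0.0, 0.0]
wrist_force: [-0.7, 0.3, -5.3]
gripper_width: 0.016
grip_force: 30.0
```

Request:
send_rows --series '[[[0,0,0,0,0,0,0],[0,0,0,0,0,0,0],[0,0,0,0,0,0,0],[0,0,0,0,0,0,0],[0,0,0,0,0,0,0],[0,0,0,0,0,0,0]]]'

```text
time: 21.75
ee_pos: [0.494, 0.1765, 0.1602]
ee_rot: [-0.305, 0.952, 0.0, 0.0]
wrist_force: [-0.1, -0.3, -5.3]
gripper_width: 0.0156
grip_force: 30.0
```

```bash
python3 - <<'E'
from h import *
s=read_state();print(s["ee_pos"],s["wrist_force"],s["dq"].round(3),s["grip_force"]);go(.4940,.1767,.1605,125.5)
for n in("top","side"):cv2.imwrite(f"pics/{n}5.png",get_image(n)[:,:,::-1])
t=cv2.imread("pics/top5.png");s=cv2.imread("pics/side5.png")
f=lambda s,u,v,w,h,k:cv2.resize(s[v:v+h,u:u+w],None,fx=k,fy=k,interpolation=cv2.INTER_CUBIC)
cv2.imwrite("pics/z7.png",np.hstack([f(t,195,200,130,130,400/130),f(s,180,110,150,150,400/150)]))
E
```

```text
[0.49400516 0.17648083 0.16015621] [-0.14298619 -0.28961409 -5.33054503] [-0.001 -0.     0.002  0.001  0.001 -0.     0.001] 29.997779689729214
shift [-0.0004  0.0006 -0.0011] turn [-0.  0. -0.] rows 0.009777894641265581
```

View pics/z7.png

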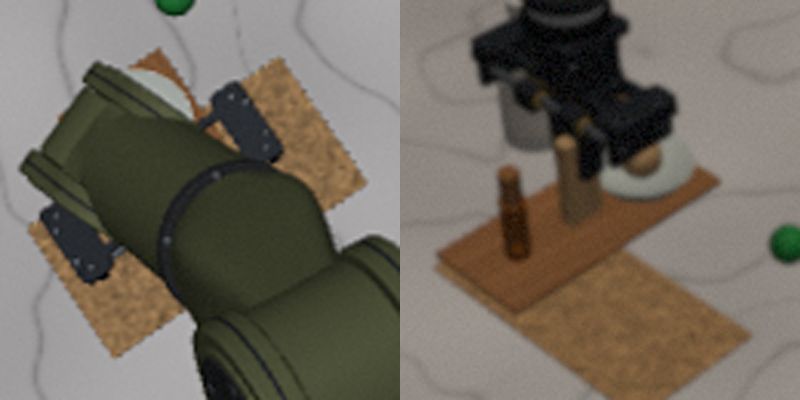

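The tray is level and turned a quarter, centred over the mat. The ball is mid-dish at crop (643,160), the wand is in the vial at (510,175), and nothing is moving. I hand it in.

```bash
python3 -c "
from rig import *
print(hand_in())"
```

```text
the job is handed in; nothing more can be done
None
```

The job is handed in, with no verdict returned: the wand is seated in the vial, and the arm is holding the tray still and level about 10 cm above the centre of its mat, turned a quarter turn anticlockwise, with the ball in the middle of its dish.

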